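# Level the display shelf and press to prove it

### The arm

A 6-joint arm with a two-finger parallel gripper is mounted at the origin on the work surface. World frame = base frame: x ahead of the robot, y to its left, z up, the work surface at z = 0. Lengths are in m, angles in rad, forces in N, time in s.
With the tool pointing down it reaches from about 0.375 to 0.9 m from the base axis. Payload 3.1 kg.
Tool frame: the origin (TCP) lies at the very end of the fingers, on their centre line; the grasp point (between the pads) lies manip.grip_point_offset behind it (manip.grip_point_offset is the distance from the TCP to the grasp point, in m); y points along the fingers, x is the direction in which the jaws open and shut, and the axes are right-handed (so a half turn about y gives the same grasp; the last joint's range is limited). The gripper opens to 85 mm and grips with 20 to 120 N. Pads are 22 mm wide; open, the fingers measure 114 mm over their backs; the gripper's body (76 mm by 85 mm) begins 54 mm behind the grasp point. The pads swing forward as they close: fully open they stand 13 mm farther back than shut.
Start: joints at [0.985, 0.527, 1.433, -0, 1.181, -0.178], TCP at [0.248, 0.574, 0.231] pointing down, gripper open.
Joint ranges: [-3.08, 3.08], [-0.75, 2.2], [0.22, 2.44], [-1.43, 4.57], [0, 2.65], [-2.85, 2.85]. Speed limits (rad/s): [2.79, 2.79, 3.14, 3.14, 3.14, 3.14].

### API

Orientations are given as a rotation vector (axis times angle).
In Python, from workcell import manip gives the robot as it stands. The module is installed in compiled form; this text tells all that it offers.
- The arm moves only by the shell command python3 -m creep 'ROWS' [FORCE]. ROWS is JSON, a list of rows, each an object with "delta_rot": the turn, a rotation vector about the tool's x, y, z in degrees, a list of three; "xyz": the shift along the tool's x, y, z in cm, a list of three; "grip": the closure, from -1 (fully open) to 1 (shut), so that 0 is half open. In form: [{"delta_rot": [ax, ay, az], "xyz": [dx, dy, dz], "grip": grip}, ...]. A call has 1 to 12 rows; each row is the pose to reach, as a shift and turn from the pose commanded when the call began, along the tool's axes at that moment; what a row does not reach only later rows make up. A row lasts 1/8 s, in which the tool goes at most 62.5 mm and 10.7 degrees, less where a joint would pass 70% of its speed; a pose out of reach is approached as far as the arm can. A call with a gripper value outside its range is refused whole. The fingers move at their own pace and stop on an object; FORCE is the grip in N (left out, the last holds). Time passes only in rows, so rows that repeat a pose let the fingers close. It gives the time, the measured TCP pose, the force and the opening at its end, in the units of the state.
- manip.sense(): the state, without advancing time (a new reading comes with each control period).
- manip.read_camera(name): name is "side" or "top" or "wrist"; returns the picture (480x640x3 uint8, red, green, blue); there is no depth.
- manip.get_calibration(name): a dict with "fx", "fy", "cx", "cy" (pixels), "world_from_camera" (4x4, takes a point from camera to world coordinates). Camera axes: x right, y up, looking along -z (the intrinsics and any distortion apply to the point x, -y, -z); pixel columns grow to the right and rows downward; lengths in m; the calibration is good to about 2 mm. A picture is of the moment at which its call begins: read the wrist's pose just before it. get_calibration takes no time and is no camera call; for the wrist camera it gives the pose at the moment of the call.
- manip.sign_off(): hands the job in, once; it reports no verdict.
Trained networks look in the newest picture that a camera, given by its name, has taken for a name from the list of things; names that differ only in an ending like _2 or _b are one class to them, and where a whole thing is asked for, a point or a joint stands for the part that bears it (a point fixed in the world has none). Each returns a list of dicts, best first, with "score" (0 to 1); they miss things now and then, are a little off and sometimes report something else, mostly with a low value. They report only what shows in the picture. A call takes as long as a camera call. They do not tell look-alikes from the thing itself.
- manip.trace(query, camera): "pixels" (480x640 bool, what is visible of it) and "extent" ([left, top, right, bottom] in pixels, round what is visible of it).
The state is a dict: "t": time; "joint_positions": joint angles; "qd": joint speeds; "effort": joint torques, N m; "ee_pos": TCP position; "orientation": TCP orientation; "contact_force": force on the tool from outside, world axes, zero at the start; "moment": the same for the moment, N m; "opening": finger opening in m.
Only numpy, scipy, OpenCV 4.12 (cv2) and the standard library are available. Lean on these libraries where they do the work, as an engineer would, in place of code of your own. Each camera call takes 0.05 s, during which the arm holds its last target.

### The job

The low display shelf has come out of its box with the levelling foot wound in, so it leans. Stand the spirit level upright on the middle of the board, lengthwise, and let go of it; turn the knob of the levelling foot until the bubble sits midway between the two lines. Then press the level down onto the board with about 10 N and finish while still pressing, with the bubble centred under that load; leave the jar, tin and beaker where they stand.

Things in the scene. Friction and masses are not known exactly. Their poses are not given: they have to be found in the camera images.
- shelf: Low display shelf: brown wooden board 150 x 230 x 18 mm on a dark steel frame, three feet. Origin: centre of the board's top face, 62 mm above the table. x across the 150 mm depth, y along the 230 mm length (levelling foot at the -y end), z up out of the board. At the start the -y end is low by up to about 1 degree. It cannot slide on the table.
- fixed_feet (a point): Point on the table midway between the two fixed rubber feet, 80 mm from the board's middle towards its +y end: the shelf tips about this line. The levelling foot's rubber beds in under load: 10 N pressed on the board's middle moves the bubble about 0.7 mm towards the shelf's +y end; pressed nearer the fixed feet, less.
- knob_grip (a point): Centre of the levelling foot's round knurled black knob on its upright axis, 67 mm above the table, 165 mm from the board's middle, 50 mm beyond the board's -y end. Knob: 40 mm across, 22 mm high (top 78 mm above the table), on a bare 12 mm threaded spindle; the steel ear and boss below end 38 mm above the table. Axes: those of the shelf's feet, they do not turn with the knob.
- foot_pad (a point): Underside of the levelling foot's pad, on the table below the knob. The screw turns on it, the knob keeps its height, and the shelf's -y end climbs the thread: clockwise from above raises it, 8 mm a full turn; the bubble goes 4.8 mm per rad towards the shelf's -y end. Friction 0.1 N m; it stays where left. At the start about 1.1 to 2.8 rad clockwise are needed.
- level_center (a point): Centre of the loose spirit level, half-way up (20 mm above its base): aluminium bar 200 mm long (x), 28 mm wide (y), 40 mm high (z, up out of its top), about 0.32 kg, standing base down on the table at the start. A green tube vial lies along x in a 60 mm notch in the middle of its top; the vial's top is 2.5 mm below the top face.
- level: The same spirit level (same point and axes as level_center).
- land_a (a point): Centre of the flat 70 x 28 mm top face at the level's +x end: 65 mm along +x from the centre, at the top face. A place to press, beside the vial.
- land_b (a point): The same flat top face at the level's -x end, 65 mm along -x.
- bubble (a joint): Distance (m) of the bubble's middle from the vial's middle, positive towards the level's +x end. It runs to the higher end, 16 mm per degree, 18 mm at most, and settles in about 1 s. The pale bubble is 14 mm long and the vial's two black lines are 20 mm apart: it lies between them within about 2.5 mm of 0.
- jar: Bystander: amber glass jar with a steel lid, 68 mm in diameter, 90 mm high; origin under its centre.
- tin: Bystander: tin can with a paper band, 74 mm in diameter, 120 mm high; origin under its centre.
- beaker: Bystander: green plastic drinking beaker, 72 mm at the rim, 100 mm high; origin under its centre.
There are look-alikes about, which are no part of the job. Of the things that look like the level, take the one that is farthest to the robot's left at the start.

How it is judged:
By the outcome, as a careful person would: the job done as asked, in the order asked, and still so for the second after the job is handed in, while the arm keeps its last pose, push and grip.
It also fails if it takes over 66 s, if anything falls off the work surface, if the arm or the gripper's body presses on something with over 40 N, if the wrist force passes 120 N, or if a joint passes its speed limit or range.

## Working session

There is one attempt and no reset: what is moved stays moved. The work goes in short steps, Python scripts to look and compute and a shell command to move; the robot and the scene stay as the last step left them, time stands still between calls to the robot, and variables do not carry over. Pictures are saved under pics/ and viewed, and the job is handed in when it is done.

```bash
mkdir -p pics; ls; python3 - <<'E'
from workcell import manip
import cv2,numpy as np
print(manip.sense()); print(manip.grip_point_offset)
for n in ["side","top","wrist"]:
    c=manip.get_calibration(n)
    im=manip.read_camera(n)
    print(n,{k:(np.round(v,4).tolist() if hasattr(v,'__len__') else v) for k,v in c.items()})
    cv2.imwrite(f"pics/a_{n}.png",im[:,:,::-1])
E
```

```text
pics
{'t': 0.0, 'joint_positions': array([ 9.84521605e-01,  5.28494140e-01,  1.43391633e+00,  9.38663716e-07,
        1.18145535e+00, -1.78510101e-01]), 'qd': array([ 0.00127787, -0.00035837,  0.00212927,  0.00268743, -0.00161376,
        0.00112384]), 'effort': array([-9.80701006e-04, -4.42351878e+01, -1.78024882e+01, -2.02111778e-04,
        8.42645561e-03, -4.77931380e-06]), 'ee_pos': array([0.24741074, 0.57313794, 0.23031201]), 'orientation': array([-1.37586376, -0.90220341,  0.90564506]), 'contact_force': array([ 0.39837296, -0.98390244,  0.04375006]), 'moment': array([-0.01080936,  0.0151894 ,  0.01220115]), 'opening': 0.08568281985462098}
0.0187
side {'fx': 503.42147713561894, 'fy': 503.42147713561894, 'cx': 319.0363370830755, 'cy': 245.32780419215706, 'world_from_camera': [[0.8068, 0.3213, -0.4958, -0.1205], [-0.5907, 0.4323, -0.6813, -0.9401], [-0.0046, 0.8426, 0.5386, 0.8172], [0.0, 0.0, 0.0, 1.0]]}
top {'fx': 624.8641012452578, 'fy': 624.8641012452578, 'cx': 317.21307567817195, 'cy': 247.77334138429944, 'world_from_camera': [[-0.0213, 0.989, -0.1462, 0.324], [-0.9997, -0.0232, -0.0114, -0.0442], [-0.0147, 0.1459, 0.9892, 1.6479], [0.0, 0.0, 0.0, 1.0]]}
wrist {'fx': 330.61422014246386, 'fy': 330.61422014246386, 'cx': 317.90524519231553, 'cy': 248.57335719947503, 'world_from_camera': [[0.3967, -0.8695, -0.2944, 0.1709], [0.918, 0.3752, 0.1287, 0.6065], [-0.0014, -0.3213, 0.947, 0.3739], [0.0, 0.0, 0.0, 1.0]]}
```

View pics/a_top.png

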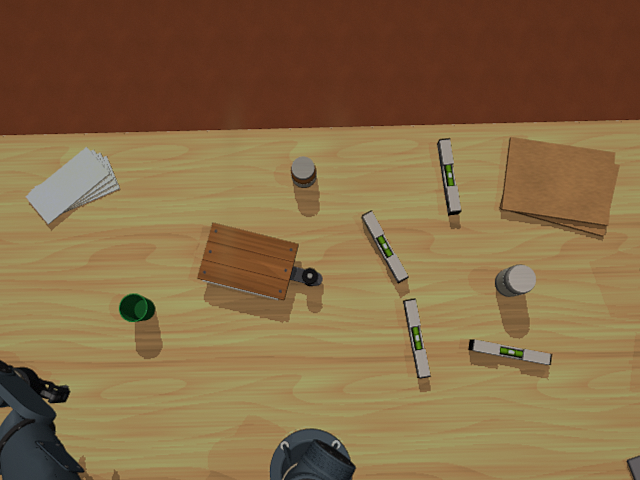

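View pics/a_side.png

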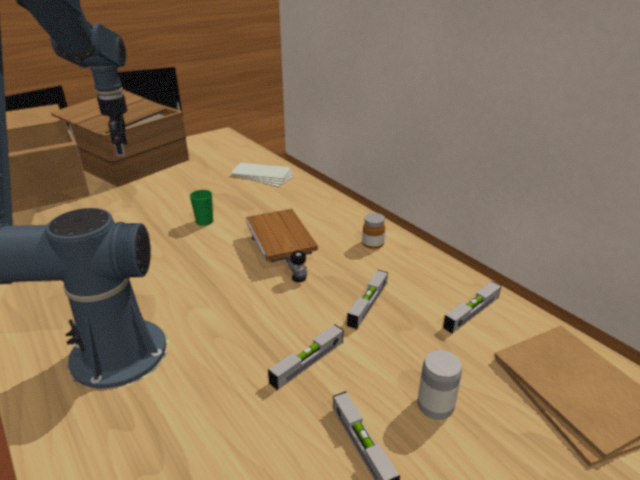

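View pics/a_wrist.png

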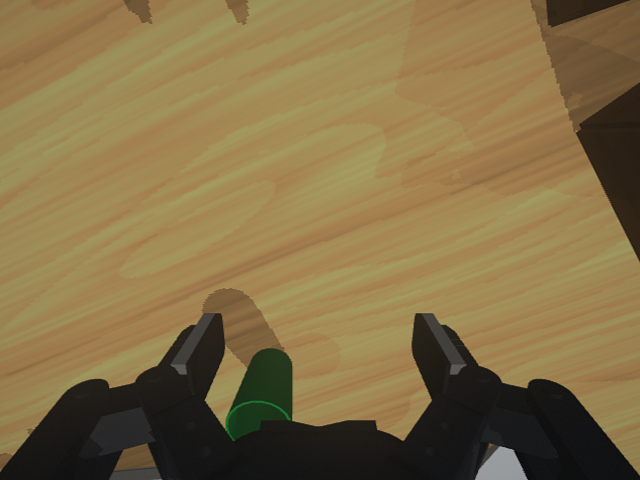

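```bash
cat > h.py <<'E'
from workcell import manip
import cv2,numpy as np
from scipy.spatial.transform import Rotation as R
def ray(c,u,v):
    T=np.array(c["world_from_camera"]);d=np.array([(u-c["cx"])/c["fx"],-(v-c["cy"])/c["fy"],-1.])
    return T[:3,3],T[:3,:3]@d
def onz(c,u,v,z):
    o,d=ray(c,u,v);return o+d*(z-o[2])/d[2]
def proj(c,p):
    T=np.array(c["world_from_camera"]);q=T[:3,:3].T@(np.asarray(p)-T[:3,3])
    return np.array([c["cx"]+c["fx"]*q[0]/-q[2],c["cy"]-c["fy"]*q[1]/-q[2]])
E
python3 - <<'E'
from h import *
for cam in ["top","side"]:
    c=manip.get_calibration(cam)
    for q in ["level","shelf","knob_grip","jar","tin","beaker"]:
        for r in manip.trace(q,cam):
            m=r["pixels"].astype(np.uint8)
            rect=cv2.minAreaRect(np.argwhere(m)[:,::-1].astype(np.float32))
            z={"level":.04,"shelf":.062,"knob_grip":.067}.get(q,0.05)
            print(cam,q,round(r["score"],2),r["extent"],np.round(rect[0],1),np.round(rect[1],1),np.round(rect[2],1),np.round(onz(c,*rect[0],z),3))
E
python3 - <<'E'
import cv2
im=cv2.imread('pics/a_top.png')[190:310,180:430]
cv2.imwrite('pics/a_crop.png',cv2.resize(im,None,fx=3.2,fy=3.2,interpolation=cv2.INTER_CUBIC))
E
```

```text
top level 0.81 [360.9, 207.0, 406.5, 281.3] [384.4 246.5] [78.  14.3] 61.1 [ 0.561 -0.2    0.04 ]
top level 0.78 [404.8, 300.0, 429.2, 376.7] [416.1 338.1] [80.6 14.1] 78.9 [ 0.324 -0.272  0.04 ]
top level 0.75 [439.6, 138.5, 463.3, 215.1] [448.7 176.2] [75.3 13.5] 81.2 [ 0.744 -0.377  0.04 ]
top level 0.57 [471.8, 336.7, 549.6, 363.7] [510.4 351.5] [83.3 11.8] 10.8 [ 0.285 -0.508  0.04 ]
top shelf 0.93 [197.1, 229.0, 296.5, 299.1] [247.8 261.2] [90.7 61.4] 14.3 [0.528 0.152 0.062]
top knob_grip 0.56 [197.8, 223.4, 317.7, 299.3] [262.6 264.6] [121.3  60.1] 14.0 [0.517 0.114 0.067]
top jar 0.6 [290.9, 156.2, 315.4, 186.7] [303.5 171.5] [31. 25.] 90.0 [0.764 0.006 0.05 ]
top jar 0.46 [362.7, 209.3, 407.4, 284.3] [384.3 246.2] [77.4 12.6] 61.4 [ 0.56  -0.199  0.05 ]
top tin 0.59 [493.8, 263.0, 536.3, 296.4] [515.1 280.2] [29.4 40.5] 71.6 [ 0.465 -0.529  0.05 ]
top beaker 0.59 [118.5, 294.2, 156.4, 320.0] [137. 307.] [28. 36.] 90.0 [0.418 0.439 0.05 ]
side level 0.94 [269.2, 323.1, 346.0, 389.4] [306.6 356.9] [22.2 91.6] 55.9 [ 0.313 -0.297  0.04 ]
side level 0.87 [330.9, 392.4, 401.4, 4
[... 229 characters left out ...]
 ] 52.4 [ 0.729 -0.396  0.04 ]
side shelf 0.96 [243.5, 208.7, 320.1, 259.7] [282.1 233.4] [48.5 64.8] 77.2 [0.527 0.131 0.062]
side knob_grip 0.93 [245.5, 206.5, 317.7, 279.2] [284.9 242.4] [84.3 51. ] 56.3 [0.503 0.078 0.067]
side jar 0.88 [362.5, 210.3, 387.9, 249.6] [373.5 230.5] [35. 23.] 90.0 [ 0.764 -0.     0.05 ]
side jar 0.68 [244.7, 210.9, 318.6, 259.9] [281.5 233.3] [47.2 61.9] 76.9 [0.536 0.149 0.05 ]
side tin 0.75 [245.4, 208.0, 317.5, 282.7] [285.  242.6] [84.6 50.9] 54.7 [0.516 0.1   0.05 ]
side tin 0.7 [416.6, 351.6, 463.3, 419.4] [439.5 384.5] [39.6 67.9] 9.5 [ 0.475 -0.523  0.05 ]
side beaker 0.7 [192.5, 190.6, 215.3, 224.8] [201.9 207.6] [35.7 22.3] 85.6 [0.417 0.436 0.05 ]
```

View pics/a_crop.png

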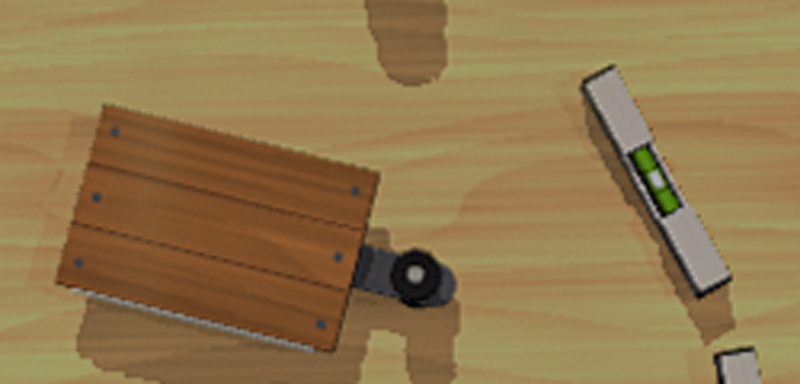

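```bash
cat >> h.py <<'E'
def want(p,xdir,s=None):
    """report cm shift and deg rotvec in tool axes to get TCP to p, tool y down, tool x along xdir (horizontal)"""
    s=s or manip.sense()
    R0=R.from_rotvec(s["orientation"]).as_matrix()
    x=np.array([xdir[0],xdir[1],0.]);x/=np.linalg.norm(x);y=np.array([0,0,-1.]);z=np.cross(x,y)
    R1=np.c_[x,y,z]
    return R0.T@(np.asarray(p)-s["ee_pos"])*100, np.degrees(R.from_matrix(R0.T@R1).as_rotvec())
E
python3 - <<'E'
from h import *
c=manip.get_calibration("top")
def cr(p,z): return onz(c,180+p[0]/3.2,190+p[1]/3.2,z)
B=[cr(p,z) for p,z in [((103,104),.063),((380,173),.061),((334,352),.061),((57,282),.063)]]
print(np.round(B,3)); print([round(np.linalg.norm(B[i]-B[(i+1)%4]),3) for i in range(4)])
sc=np.mean(B,0); yax=(B[0]+B[3]-B[1]-B[2])[:2]; yax/=np.linalg.norm(yax)
print("shelf",sc,yax,np.degrees(np.arctan2(yax[1],yax[0])))
kn=sc[:2]-yax*.165; print("knob pred",kn,"meas",cr((415,273),.078),cr((415,276),.078))
L=[cr(p,.04) for p in [(583,84),(614.5,67),(730,279.5),(698,297)]]
print(np.round(L,3),[round(np.linalg.norm(L[i]-L[(i+1)%4]),3) for i in range(4)])
lc=np.mean(L,0); lx=(L[0]+L[1]-L[2]-L[3])[:2]; lx/=np.linalg.norm(lx)
print("level",lc,lx,np.degrees(np.arctan2(lx[1],lx[0])))
s=manip.sense();R0=R.from_rotvec(s["orientation"]).as_matrix();print(np.round(R0,3))
print("tool x yaw",np.degrees(np.arctan2(R0[1,0],R0[0,0])))
w=[-lx[1],lx[0]]
for sg in (1,-1):
    print(sg,want([lc[0],lc[1],.15],np.array(w)*sg))
E
```

```text
[[0.631 0.244 0.063]
 [0.569 0.021 0.061]
 [0.427 0.06  0.061]
 [0.487 0.28  0.063]]
[np.float64(0.231), np.float64(0.148), np.float64(0.228), np.float64(0.148)]
shelf [0.52836482 0.15154858 0.062     ] [0.26528624 0.9641697 ] 74.61603806958125
knob pred [ 0.48459259 -0.00753942] meas [ 0.48620109 -0.00565095  0.078     ] [ 0.48382584 -0.00560452  0.078     ]
[[ 0.642 -0.145  0.04 ]
 [ 0.656 -0.171  0.04 ]
 [ 0.479 -0.258  0.04 ]
 [ 0.466 -0.232  0.04 ]] [np.float64(0.03), np.float64(0.197), np.float64(0.03), np.float64(0.197)]
level [ 0.56066532 -0.20176126  0.04      ] [0.8973385  0.44134297] 26.18959934562888
[[ 0.397  0.    -0.918]
 [ 0.918  0.     0.397]
 [ 0.    -1.    -0.   ]]
tool x yaw 66.63402832482993
1 (array([-58.78401186,   8.13233189, -59.47309408]), array([ 1.54702683e-03, -4.95555710e+01,  1.88898178e-03]))
-1 (array([-58.78401186,   8.13233189, -59.47309408]), array([-2.29520461e-03,  1.30444429e+02,  1.87971274e-03]))
```

```bash
python3 -m creep '[{"delta_rot":[0,130.4,0],"xyz":[-58.8,8,-59.5],"grip":-1},{"delta_rot":[0,130.4,0],"xyz":[-58.8,8,-59.5],"grip":-1},{"delta_rot":[0,130.4,0],"xyz":[-58.8,8,-59.5],"grip":-1},{"delta_rot":[0,130.4,0],"xyz":[-58.8,8,-59.5],"grip":-1},{"delta_rot":[0,130.4,0],"xyz":[-58.8,8,-59.5],"grip":-1},{"delta_rot":[0,130.4,0],"xyz":[-58.8,8,-59.5],"grip":-1},{"delta_rot":[0,130.4,0],"xyz":[-58.8,8,-59.5],"grip":-1},{"delta_rot":[0,130.4,0],"xyz":[-58.8,8,-59.5],"grip":-1},{"delta_rot":[0,130.4,0],"xyz":[-58.8,8,-59.5],"grip":-1},{"delta_rot":[0,130.4,0],"xyz":[-58.8,8,-59.5],"grip":-1},{"delta_rot":[0,130.4,0],"xyz":[-58.8,8,-59.5],"grip":-1},{"delta_rot":[0,130.4,0],"xyz":[-58.8,8,-59.5],"grip":-1}]'; python3 - <<'E'
from h import *
s=manip.sense();print(s["t"],s["ee_pos"],s["joint_positions"])
w=-np.array([-.4413,.8973])
print(want([.5607,-.2018,.15],w))
E
```

```text
t: 2.25
ee_pos: [0.528, -0.1209, 0.16]
orientation: [-1.398, 0.85, -0.852]
contact_force: [0.8, 0.0, -0.5]
opening: 0.0856
2.25 [ 0.52800978 -0.12085183  0.15996631] [-4.31527657e-01  5.14326219e-01  1.71299161e+00  3.05314210e-04
  9.13408966e-01  6.62025233e-01]
(array([ 8.69152402,  1.00068711, -0.81355671]), array([-0.04172932,  1.14498782,  0.03019608]))
```

```bash
python3 -m creep '[{"delta_rot":[0,1.1,0],"xyz":[8.7,1,-0.8],"grip":-1},{"delta_rot":[0,1.1,0],"xyz":[8.7,1,-0.8],"grip":-1},{"delta_rot":[0,1.1,0],"xyz":[8.7,1,-0.8],"grip":-1}]'; python3 - <<'E'
from h import *
s=manip.sense();print(s["t"],s["ee_pos"],s["joint_positions"])
w=-np.array([-.4413,.8973])
print(want([.5607,-.2018,.15],w))
c=manip.get_calibration("wrist")
im=manip.read_camera("wrist");cv2.imwrite("pics/b_wrist.png",im[:,:,::-1])
print(np.round(np.array(c["world_from_camera"]),3).tolist())
for u in [.1,-.1]:
  for v in [.014,-.014]:
    lx=np.array([.8973,.4413]);p=np.array([.5607,-.2018])+u*lx+v*np.array([-lx[1],lx[0]]);print(proj(c,[*p,.04]))
E
```

```text
t: 2.62
ee_pos: [0.5612, -0.2015, 0.1496]
orientation: [-1.393, 0.862, -0.864]
contact_force: [-0.2, 0.9, 0.4]
opening: 0.0855
2.625 [ 0.5611904  -0.20152725  0.14956418] [-5.31991119e-01  5.91167910e-01  1.58274575e+00 -4.89126053e-05
  9.66757896e-01  5.77163761e-01]
(array([ 0.0026102 , -0.04360649, -0.05603488]), array([-0.02696692,  0.26333361,  0.0454237 ]))
[[0.445, 0.848, 0.287, 0.635], [-0.895, 0.422, 0.143, -0.164], [0.0, -0.321, 0.947, 0.293], [0.0, 0.0, 0.0, 1.0]]
[299.59136333 110.89110575]
[339.12445988 111.08637903]
[302.52434747 350.43596995]
[333.55214336 350.54860377]
```

View pics/b_wrist.png

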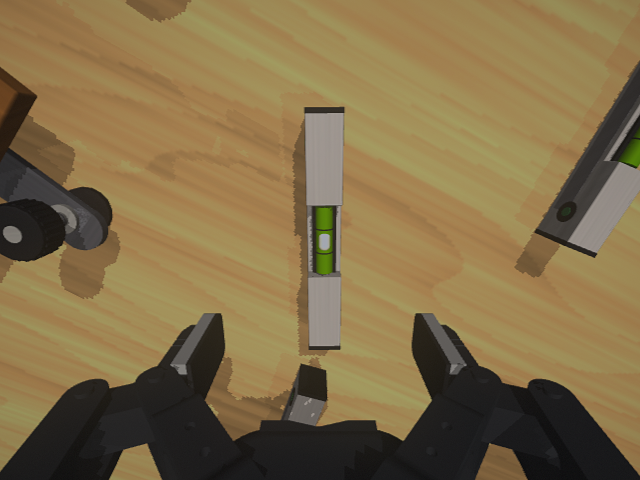

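```bash
python3 -m creep '[{"delta_rot":[0,-0.5,0],"xyz":[0.5,5,0.15],"grip":-1},{"delta_rot":[0,-0.5,0],"xyz":[0.5,10,0.15],"grip":-1},{"delta_rot":[0,-0.5,0],"xyz":[0.5,13.9,0.15],"grip":-1},{"delta_rot":[0,-0.5,0],"xyz":[0.5,13.9,0.15],"grip":-1},{"delta_rot":[0,-0.5,0],"xyz":[0.5,13.9,0.15],"grip":1},{"delta_rot":[0,-0.5,0],"xyz":[0.5,13.9,0.15],"grip":1},{"delta_rot":[0,-0.5,0],"xyz":[0.5,13.9,0.15],"grip":1},{"delta_rot":[0,-0.5,0],"xyz":[0.5,13.9,0.15],"grip":1},{"delta_rot":[0,-0.5,0],"xyz":[0.5,13.9,0.15],"grip":1}]' 60; python3 - <<'E'
from h import *
s=manip.sense();print(s["t"],s["ee_pos"],s["opening"],s["contact_force"])
im=manip.read_camera("wrist");cv2.imwrite("pics/c_wrist.png",im[:,:,::-1])
E
```

```text
t: 3.8
ee_pos: [0.5655, -0.204, 0.0129]
orientation: [-1.396, 0.851, -0.857]
contact_force: [-0.1, -0.1, 6.1]
opening: 0.0266
3.8 [ 0.56549288 -0.20396312  0.01288328] 0.02656861652564811 [-0.05180523 -0.05068122  6.05880842]
```

View pics/c_wrist.png

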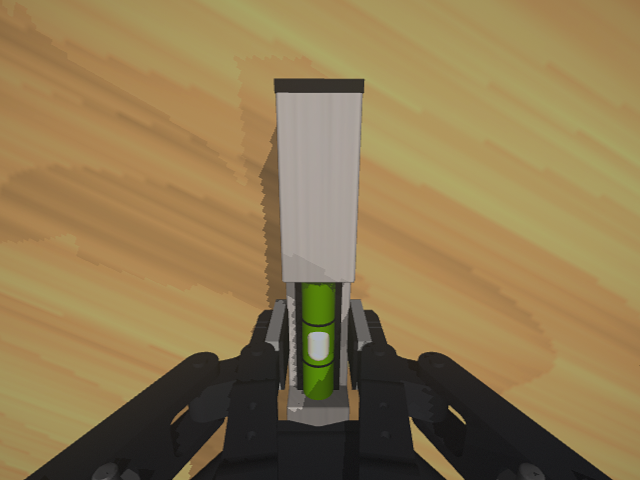

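```bash
python3 -m creep '[{"delta_rot":[0,0,0],"xyz":[0,-6,0],"grip":1},{"delta_rot":[0,0,0],"xyz":[0,-12,0],"grip":1},{"delta_rot":[0,0,0],"xyz":[0,-13,0],"grip":1}]'; python3 - <<'E'
from h import *
s=manip.sense();print(s["t"],s["ee_pos"],s["opening"],s["contact_force"])
a=np.radians(-15.4);print(want([.531,.148,.135],[np.cos(a),np.sin(a)]))
E
```

```text
t: 4.22
ee_pos: [0.5665, -0.2045, 0.1453]
orientation: [-1.396, 0.847, -0.861]
contact_force: [0.5, -0.5, -2.6]
opening: 0.0264
4.225 [ 0.56654895 -0.20451915  0.1453384 ] 0.026439908190391714 [ 0.46061104 -0.49365666 -2.62101085]
(array([-33.00402403,   0.84734213,  12.90038973]), array([ -0.0824569 , -47.48104214,   0.52239802]))
```

```bash
python3 -m creep '[{"delta_rot":[0,-10,0],"xyz":[-5.5,0,2.15],"grip":1},{"delta_rot":[0,-20,0],"xyz":[-11,0,4.3],"grip":1},{"delta_rot":[0,-30,0],"xyz":[-16.5,0,6.45],"grip":1},{"delta_rot":[0,-40,0],"xyz":[-22,0,8.6],"grip":1},{"delta_rot":[0,-47.5,0],"xyz":[-27.5,0,10.8],"grip":1},{"delta_rot":[0,-47.5,0],"xyz":[-31.5,0,12.4],"grip":1},{"delta_rot":[0,-47.5,0],"xyz":[-33,0,12.9],"grip":1},{"delta_rot":[0,-47.5,0],"xyz":[-33,0,12.9],"grip":1}]'; python3 - <<'E'
from h import *
s=manip.sense();print(s["t"],s["ee_pos"],s["opening"],s["contact_force"])
a=np.radians(-15.4);print(want([.531,.148,.135],[np.cos(a),np.sin(a)]))
c=manip.get_calibration("wrist")
im=manip.read_camera("wrist");cv2.imwrite("pics/d_wrist.png",im[:,:,::-1])
y=np.array([.2653,.9642]);x=np.array([y[1],-y[0]])
for cc in ([.5284,.1515],[.531,.148]):
  for u,v in [(.075,.115),(-.075,.115),(.075,-.115),(-.075,-.115)]:
    print(proj(c,[*(np.array(cc)+u*x+v*y),.062]))
E
```

```text
t: 5.22
ee_pos: [0.5274, 0.1498, 0.14]
orientation: [-1.562, 0.211, -0.207]
contact_force: [-0.6, -1.2, -2.2]
opening: 0.0263
5.225 [0.5274204  0.14979911 0.13995129] 0.02634490344460856 [-0.56849943 -1.16863017 -2.16360874]
(array([ 0.39373269,  0.49440129, -0.07872875]), array([ 0.06929919,  0.13612465, -0.11989817]))
[445.56407981  76.72567094]
[195.7981897   76.25821371]
[410.28289246 387.52134065]
[228.4283224  386.95014328]
[450.70197855  81.69811457]
[202.00853661  81.22762551]
[414.13876293 390.16716577]
[232.85339397 389.59580663]
```

View pics/d_wrist.png

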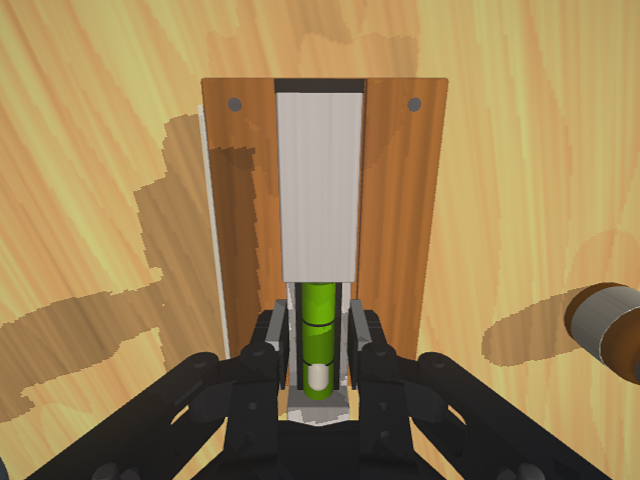

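```bash
python3 - <<'E'
from h import *
s=manip.sense();c=manip.get_calibration("wrist")
R0=R.from_rotvec(s["orientation"]).as_matrix()
for l,h in [(.1,.027),(.0,.0246),(.01,.0246),(-.01,.0246),(.03,.027)]:
    print(l,h,proj(c,s["ee_pos"]+R0@[0,-h,l]))
E
```

```text
0.1 0.027 [320.27651612  79.48525167]
0.0 0.0246 [319.71009156 344.45906472]
0.01 0.0246 [319.75076614 323.69253065]
-0.01 0.0246 [319.67125265 364.28838996]
0.03 0.027 [319.87222637 281.61691564]
```

```bash
python3 -m creep '[{"delta_rot":[0,0.3,0],"xyz":[0.3,3,0.1],"grip":1},{"delta_rot":[0,0.3,0],"xyz":[0.3,5.6,0.1],"grip":1},{"delta_rot":[0,0.3,0],"xyz":[0.3,6.1,0.1],"grip":1},{"delta_rot":[0,0.3,0],"xyz":[0.3,6.3,0.1],"grip":1},{"delta_rot":[0,0.3,0],"xyz":[0.3,6.3,0.1],"grip":1}]'
```

```text
t: 5.9
ee_pos: [0.5325, 0.1491, 0.0787]
orientation: [-1.56, 0.214, -0.217]
contact_force: [-0.1, 0.1, -3.4]
opening: 0.0264
```

```bash
python3 -m creep '[{"delta_rot":[0,0,0],"xyz":[-0.2,0.15,0.05],"grip":1},{"delta_rot":[0,0,0],"xyz":[-0.2,0.3,0.05],"grip":1},{"delta_rot":[0,0,0],"xyz":[-0.2,0.4,0.05],"grip":1},{"delta_rot":[0,0,0],"xyz":[-0.2,0.4,0.05],"grip":1}]'
```

```text
t: 6.4
ee_pos: [0.5299, 0.1506, 0.0742]
orientation: [-1.56, 0.215, -0.215]
contact_force: [-0.5, -1.2, -1.4]
opening: 0.0262
```

```bash
python3 -m creep '[{"delta_rot":[0,0,0],"xyz":[0,0.1,0],"grip":1},{"delta_rot":[0,0,0],"xyz":[0,0.1,0],"grip":-0.3},{"delta_rot":[0,0,0],"xyz":[0,0.1,0],"grip":-0.3},{"delta_rot":[0,0,0],"xyz":[0,0.1,0],"grip":-0.3},{"delta_rot":[0,0,0],"xyz":[0,0.1,0],"grip":-0.3},{"delta_rot":[0,0,0],"xyz":[0,-4,0],"grip":-0.3},{"delta_rot":[0,0,0],"xyz":[0,-9,-2],"grip":-0.3},{"delta_rot":[0,0,0],"xyz":[0,-9,-8],"grip":-0.3},{"delta_rot":[0,0,0],"xyz":[0,-9,-8],"grip":-0.3},{"delta_rot":[0,0,0],"xyz":[0,-9,-8],"grip":-0.3}]'; python3 - <<'E'
from h import *
s=manip.sense();print(s["t"],s["ee_pos"],s["opening"],s["contact_force"])
im=manip.read_camera("wrist");cv2.imwrite("pics/e_wrist.png",im[:,:,::-1])
im=manip.read_camera("top");cv2.imwrite("pics/e_top.png",cv2.resize(im[190:310,180:380,::-1],None,fx=4,fy=4,interpolation=cv2.INTER_CUBIC))
E
```

```text
t: 7.65
ee_pos: [0.5083, 0.0735, 0.1638]
orientation: [-1.56, 0.216, -0.216]
contact_force: [0.2, 0.3, -0.1]
opening: 0.0553
7.65 [0.50831298 0.07352084 0.1638479 ] 0.05527154077785095 [ 0.23983826  0.32278236 -0.10120248]
```

View pics/e_wrist.png

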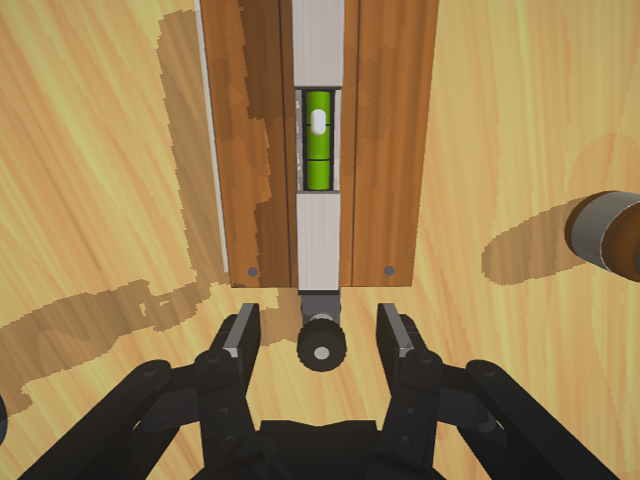

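View pics/e_top.png

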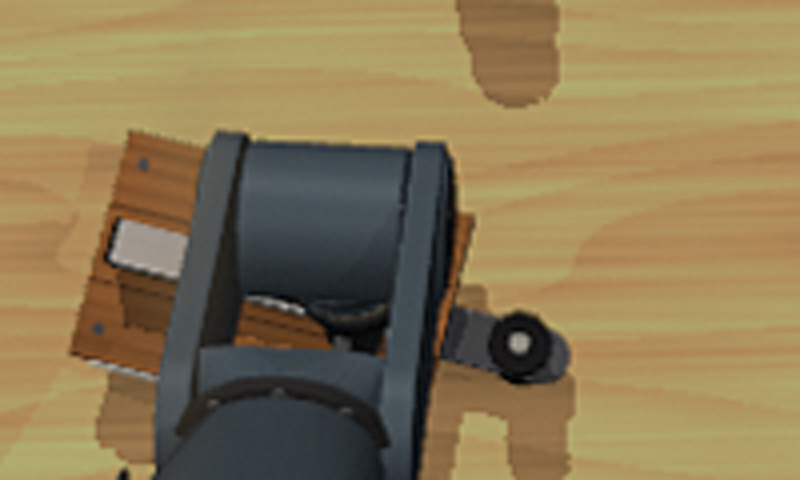

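```bash
cat >> h.py <<'E'
def bubble(name,center=(.5299,.1506),ang=74.6,half=.0095):
    """measure along shelf y axis (mm, + toward shelf +y) of bubble and lines, vial top plane z=.0995"""
    c=manip.get_calibration("wrist")
    im=manip.read_camera("wrist");cv2.imwrite(f"pics/{name}.png",im[:,:,::-1])
    y=np.array([np.cos(np.radians(ang)),np.sin(np.radians(ang))]);x=np.array([y[1],-y[0]])
    W,S=40,10  # rectified: 10 px/mm
    def P(u,v): return proj(c,[*(np.array(center)+u*x+v*y),.0995])
    src=np.float32([P(-.02,.04),P(.02,.04),P(.02,-.04),P(-.02,-.04)])
    dst=np.float32([[0,0],[400,0],[400,800],[0,800]])
    H=cv2.getPerspectiveTransform(src,dst)
    r=cv2.warpPerspective(im,H,(400,800),flags=cv2.INTER_CUBIC)
    cv2.imwrite(f"pics/{name}_r.png",r[:,:,::-1])
    return r
def analyse(r):
    hsv=cv2.cvtColor(r,cv2.COLOR_RGB2HSV)
    g=((hsv[...,0]>30)&(hsv[...,0]<60)&(hsv[...,1]>150)).astype(np.uint8)
    ys,xs=np.nonzero(g);cx=int(np.median(xs))
    st=r[:,cx-15:cx+16].astype(float).mean(1)
    mn=st.min(1);v=st.max(1)
    out={"cx":cx,"green":(int(ys.min()),int(ys.max()))}
    b=np.nonzero(mn>100)[0];b=b[(b>ys.min())&(b<ys.max())]
    out["bub"]=(int(b.min()),int(b.max()),round(40-(b.min()+b.max())/20,2)) if len(b) else None
    # lines at side strips
    side=np.r_[cx-60:cx-40,cx+40:cx+60]
    sv=r[:,side].astype(float).max(2).mean(1)
    d=cv2.GaussianBlur(sv[:,None],(1,21),0)[:,0]
    from scipy.signal import argrelmin
    out["lines"]=[(int(i),int(d[i])) for i in argrelmin(d,order=20)[0] if ys.min()<i<ys.max()]
    return out
E
python3 - <<'E'
from h import *
r=bubble("f");print(analyse(r),manip.sense()["t"])
E
```

```text
{'cx': 194, 'green': (125, 686), 'bub': (220, 359, np.float64(11.05)), 'lines': [(163, 118), (229, 118), (306, 72), (350, 119), (432, 119), (503, 57), (536, 126)]} 7.8
```

View pics/f_r.png

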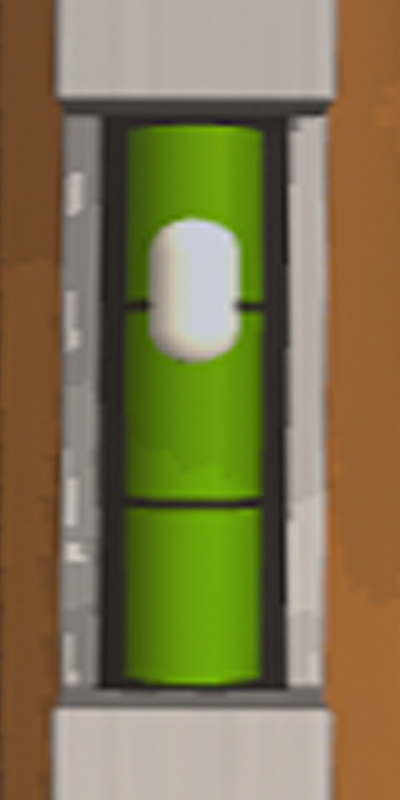

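```bash
python3 - <<'E'
from h import *
s=manip.sense();c=manip.get_calibration("wrist")
im=cv2.imread("pics/f.png")
cv2.imwrite("pics/f_k.png",cv2.resize(im[280:400,220:420],None,fx=4,fy=4,interpolation=cv2.INTER_CUBIC))
for p in [(.4868,-.0090),(.485,-.0057)]: print(proj(c,[*p,.078]))
print(onz(c,321.5,353,.078), s["ee_pos"],s["joint_positions"])
E
```

```text
[320.94046929 354.2131371 ]
[317.74294317 351.42897449]
[ 0.48755456 -0.00798912  0.078     ] [0.50837668 0.0744641  0.16350931] [-7.24242902e-02  4.78041323e-01  1.77730240e+00  2.41521423e-04
  8.86762870e-01  1.99808772e-01]
```

View pics/f_k.png

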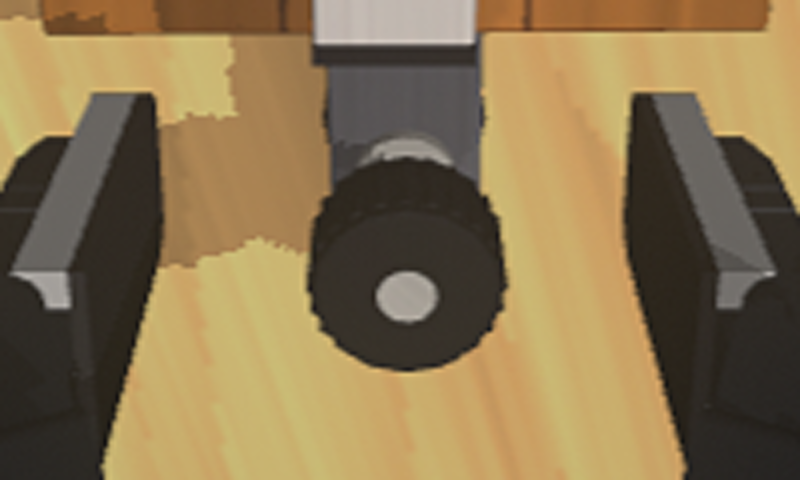

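```bash
python3 - <<'E'
from h import *
a=np.radians(40)
print(want([.487,-.0088,.11],[np.cos(a),np.sin(a)]));print(want([.487,-.0088,.047],[np.cos(a),np.sin(a)]))
E
```

```text
(array([ 0.18409165,  5.35013306, -8.5949629 ]), array([-1.93284850e-02, -5.56065515e+01, -2.62555310e-02]))
(array([ 0.18749912, 11.65013212, -8.59547556]), array([-1.93284850e-02, -5.56065515e+01, -2.62555310e-02]))
```

```bash
python3 -m creep '[{"delta_rot":[0,-10,0],"xyz":[0.1,1,-4],"grip":-0.45},{"delta_rot":[0,-20,0],"xyz":[0.2,3,-8.6],"grip":-0.45},{"delta_rot":[0,-30,0],"xyz":[0.2,5,-8.6],"grip":-0.45},{"delta_rot":[0,-40,0],"xyz":[0.2,5.3,-8.6],"grip":-0.45},{"delta_rot":[0,-50,0],"xyz":[0.2,5.3,-8.6],"grip":-0.45},{"delta_rot":[0,-55.6,0],"xyz":[0.2,5.3,-8.6],"grip":-0.45},{"delta_rot":[0,-55.6,0],"xyz":[0.2,5.3,-8.6],"grip":-0.45}]'; python3 - <<'E'
from h import *
a=np.radians(40)
s=manip.sense();print(s["t"],s["opening"],want([.487,-.0088,.047],[np.cos(a),np.sin(a)]))
c=manip.get_calibration("wrist");im=manip.read_camera("wrist")
cv2.imwrite("pics/g.png",im[:,:,::-1])
t=manip.read_camera("top");cv2.imwrite("pics/g_top.png",cv2.resize(t[190:310,180:380,::-1],None,fx=4,fy=4,interpolation=cv2.INTER_CUBIC))
R0=R.from_rotvec(s["orientation"]).as_matrix()
print(proj(c,[.487,-.0088,.078]),proj(c,s["ee_pos"]-[0,0,.032]))
E
```

```text
t: 8.68
ee_pos: [0.4872, -0.0089, 0.1105]
orientation: [-1.501, -0.545, 0.546]
contact_force: [-0.2, 0.8, 0.0]
opening: 0.062
8.675 0.06199853425006973 (array([-5.68713272e-03,  6.35112478e+00,  2.13362141e-02]), array([-0.02418221, -0.05606526, -0.01207055]))
[318.35543975 286.69265997] [318.47699696 287.44390426]
```

View pics/g.png

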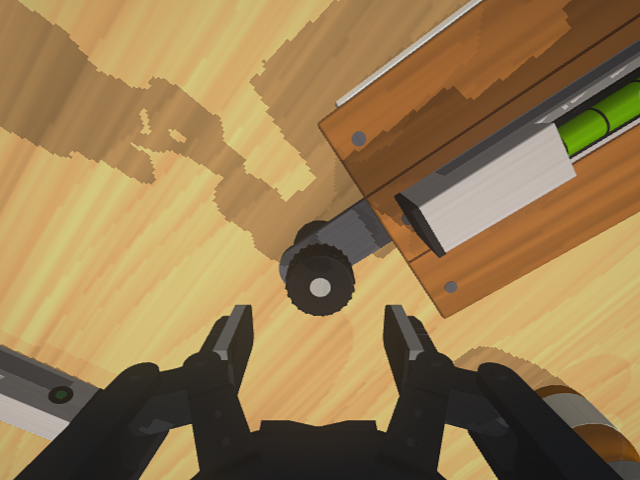

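View pics/g_top.png

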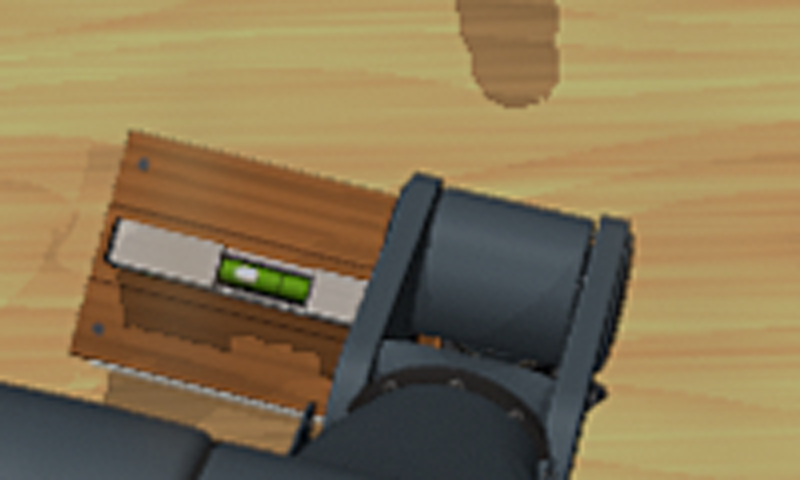

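```bash
python3 -m creep '[{"delta_rot":[0,0,0],"xyz":[0,4,0],"grip":-0.45},{"delta_rot":[0,0,0],"xyz":[0,6.35,0],"grip":-0.45},{"delta_rot":[0,0,0],"xyz":[0,6.35,0],"grip":-0.45},{"delta_rot":[0,0,0],"xyz":[0,6.35,0],"grip":1},{"delta_rot":[0,0,0],"xyz":[0,6.35,0],"grip":1},{"delta_rot":[0,0,0],"xyz":[0,6.35,0],"grip":1},{"delta_rot":[0,0,0],"xyz":[0,6.35,0],"grip":1}]' 60
```

```text
t: 9.65
ee_pos: [0.4887, -0.0091, 0.0487]
orientation: [-1.503, -0.547, 0.541]
contact_force: [3.0, 4.5, -1.2]
opening: 0.0388
```

```bash
python3 -m creep '[{"delta_rot":[0,8,0],"xyz":[0,0,0],"grip":1},{"delta_rot":[0,18,0],"xyz":[0,0,0],"grip":1},{"delta_rot":[0,28,0],"xyz":[0,0,0],"grip":1},{"delta_rot":[0,38,0],"xyz":[0,0,0],"grip":1},{"delta_rot":[0,48,0],"xyz":[0,0,0],"grip":1},{"delta_rot":[0,58,0],"xyz":[0,0,0],"grip":1},{"delta_rot":[0,68,0],"xyz":[0,0,0],"grip":1},{"delta_rot":[0,78,0],"xyz":[0,0,0],"grip":1},{"delta_rot":[0,88,0],"xyz":[0,0,0],"grip":1},{"delta_rot":[0,98,0],"xyz":[0,0,0],"grip":1},{"delta_rot":[0,108,0],"xyz":[0,0,0],"grip":1},{"delta_rot":[0,118,0],"xyz":[0,0,0],"grip":1}]'; python3 - <<'E'
from h import *
s=manip.sense();x=R.from_rotvec(s["orientation"]).as_matrix()[:,0]
print(np.degrees(np.arctan2(x[1],x[0])),s["moment"],np.degrees(s["joint_positions"][5]))
t=manip.read_camera("top");cv2.imwrite("pics/i_top.png",cv2.resize(t[230:280,200:300,::-1],None,fx=8,fy=8,interpolation=cv2.INTER_CUBIC))
E
```

```text
t: 11.15
ee_pos: [0.4873, -0.0086, 0.0487]
orientation: [-1.296, 1.058, -1.059]
contact_force: [0.3, 6.6, 0.3]
opening: 0.0387
-78.41339606444559 [ 0.83607984 -0.12353577  0.15327416] 64.07819564028487
```

View pics/i_top.png

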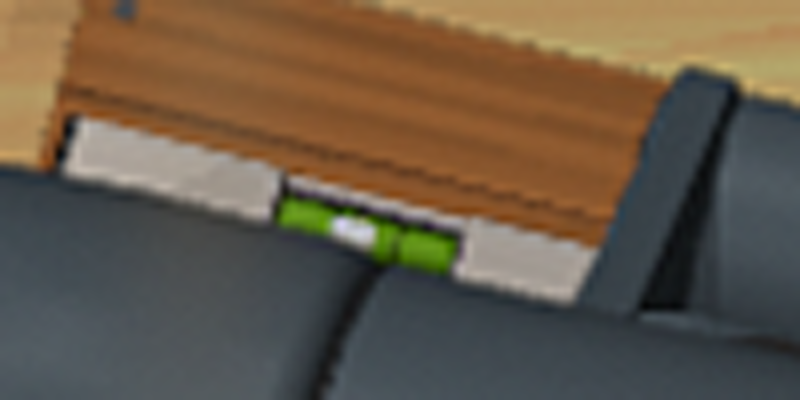

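```bash
python3 -m creep '[{"delta_rot":[0,9,0],"xyz":[0,0,0],"grip":1},{"delta_rot":[0,17,0],"xyz":[0,0,0],"grip":1},{"delta_rot":[0,19,0],"xyz":[0,0,0],"grip":1},{"delta_rot":[0,19,0],"xyz":[0,0,0],"grip":1},{"delta_rot":[0,19,0],"xyz":[0,0,0],"grip":1},{"delta_rot":[0,19,0],"xyz":[0,0,0],"grip":1},{"delta_rot":[0,19,0],"xyz":[0,0,0],"grip":1},{"delta_rot":[0,19,0],"xyz":[0,0,0],"grip":1},{"delta_rot":[0,19,0],"xyz":[0,0,0],"grip":1},{"delta_rot":[0,19,0],"xyz":[0,0,0],"grip":1},{"delta_rot":[0,19,0],"xyz":[0,0,0],"grip":1}]'; python3 - <<'E'
from h import *
s=manip.sense();x=R.from_rotvec(s["orientation"]).as_matrix()[:,0]
print(np.degrees(np.arctan2(x[1],x[0])),s["moment"],np.degrees(s["joint_positions"][5]))
t=manip.read_camera("top");cv2.imwrite("pics/j_top.png",cv2.resize(t[230:280,200:300,::-1],None,fx=8,fy=8,interpolation=cv2.INTER_CUBIC))
E
```

```text
t: 12.58
ee_pos: [0.4872, -0.0083, 0.0487]
orientation: [-1.145, 1.3, -1.3]
contact_force: [1.6, 6.7, 1.1]
opening: 0.0387
-97.15129499457947 [ 0.80114747 -0.02484718 -0.10837047] 82.78883489701919
```

View pics/j_top.png

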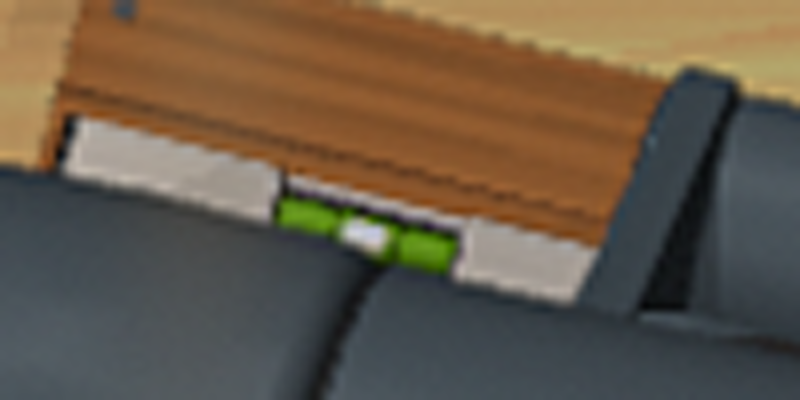

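```bash
python3 - <<'E'
from h import *
a=np.radians(-105.4)
print(want([.547,.2133,.13],[np.cos(a),np.sin(a)]))
E
python3 -m creep '[{"delta_rot":[0,0,0],"xyz":[0,0,0],"grip":-0.35},{"delta_rot":[0,0,0],"xyz":[0,0,0],"grip":-0.35},{"delta_rot":[0,0,0],"xyz":[0,0,0],"grip":-0.35},{"delta_rot":[0,0,0],"xyz":[0,-5,0],"grip":-0.35},{"delta_rot":[0,0,0],"xyz":[0,-10,0],"grip":-0.35},{"delta_rot":[0,0,0],"xyz":[0,-10.5,0],"grip":-0.35}]'; python3 - <<'E'
from h import *
a=np.radians(-105.4)
s=manip.sense();print(s["opening"],want([.547,.2133,.13],[np.cos(a),np.sin(a)]))
E
```

```text
(array([-22.74880619,  -8.09268634,   3.18281654]), array([-0.06264149,  8.24348117, -0.09549486]))
t: 13.38
ee_pos: [0.4893, -0.0105, 0.1556]
orientation: [-1.144, 1.293, -1.305]
contact_force: [0.7, -0.0, -0.5]
opening: 0.0577
0.057650845996077366 (array([-22.92603376,   2.55864429,   2.94598196]), array([-0.44366108,  8.30890903,  0.02972082]))
```

```bash
python3 -m creep '[{"delta_rot":[0,4,0],"xyz":[-6,0,0.8],"grip":0.3},{"delta_rot":[0,8.3,0],"xyz":[-12,0,1.6],"grip":1},{"delta_rot":[0,8.3,0],"xyz":[-18,0,2.4],"grip":1},{"delta_rot":[0,8.3,0],"xyz":[-22.9,1.3,2.95],"grip":1},{"delta_rot":[0,8.3,0],"xyz":[-22.9,2.5,2.95],"grip":1},{"delta_rot":[0,8.3,0],"xyz":[-22.9,2.5,2.95],"grip":1},{"delta_rot":[0,8.3,0],"xyz":[-22.9,2.5,2.95],"grip":1}]' 40; python3 - <<'E'
from h import *
a=np.radians(-105.4)
s=manip.sense();print(s["opening"],s["contact_force"],want([.547,.2133,.13],[np.cos(a),np.sin(a)]),np.degrees(s["joint_positions"]))
r=bubble("k");print(analyse(r))
E
```

```text
t: 14.25
ee_pos: [0.544, 0.2124, 0.1271]
orientation: [-1.071, 1.406, -1.405]
contact_force: [-0.7, -0.2, 0.7]
opening: -0.0001
-0.00012213583280386902 [-0.67618676 -0.15506211  0.68314947] (array([-0.16876165, -0.29137535,  0.25978663]), array([ 0.06937051, -0.08051176,  0.05036033])) [ 1.03745188e+01  3.49729067e+01  9.33076955e+01 -1.92472649e-02
  5.18037772e+01  1.15866943e+02]
{'cx': 227, 'green': (102, 678), 'bub': (330, 454, np.float64(0.8)), 'lines': [(104, 70), (162, 136), (209, 136), (294, 95), (496, 97)]}
```

View pics/k.png

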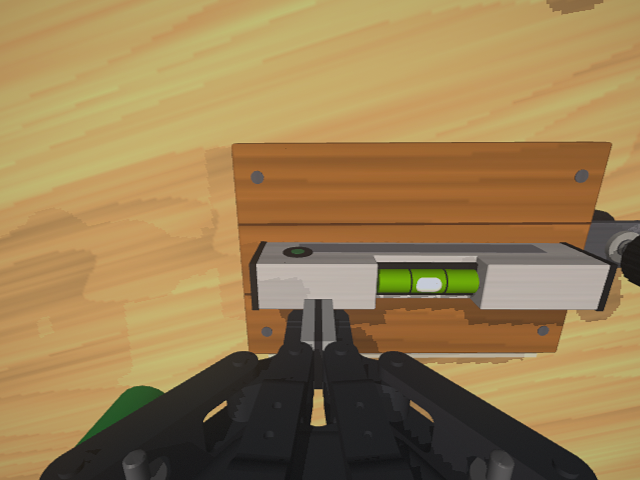

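View pics/k_r.png

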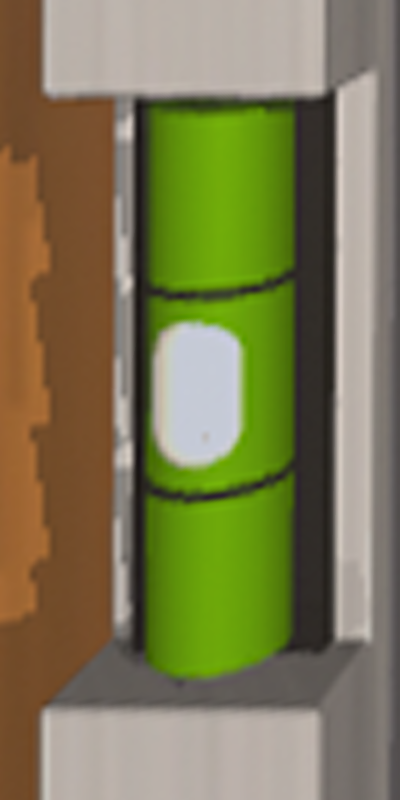

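```bash
python3 - <<'E'
from h import *
c=manip.get_calibration("wrist");s=manip.sense();print(s["ee_pos"])
y=np.array([np.cos(np.radians(74.6)),np.sin(np.radians(74.6))]);x=np.array([y[1],-y[0]])
C=np.array([.5299,.1506])
for u,v in [(.014,.1),(-.014,.1),(.014,.03),(-.014,.03),(0,.065)]: print(u,v,proj(c,[*(C+u*x+v*y),.1025]))
print(proj(c,s["ee_pos"]))
a=np.radians(-105.4)
print(want([*(C+.065*y),.108],[np.cos(a),np.sin(a)]))
E
```

```text
[0.54439188 0.21236043 0.12747761]
0.014 0.1 [251.07421289 263.40261149]
-0.014 0.1 [254.33834952 308.91382686]
0.014 0.03 [379.23261297 263.19929302]
-0.014 0.03 [376.40002243 308.73143368]
0 0.065 [315.25600798 286.61638676]
[318.16390637 313.05794906]
(array([-0.16206755,  1.94759341,  0.24347792]), array([ 0.02412192, -0.09686435,  0.02329031]))
```

```bash
python3 -m creep '[{"delta_rot":[0,0,0],"xyz":[-0.16,0.5,0.24],"grip":1},{"delta_rot":[0,0,0],"xyz":[-0.16,1.5,0.24],"grip":1},{"delta_rot":[0,0,0],"xyz":[-0.16,1.9,0.24],"grip":1},{"delta_rot":[0,0,0],"xyz":[-0.16,1.95,0.24],"grip":1},{"delta_rot":[0,0,0],"xyz":[-0.16,1.95,0.24],"grip":1}]'; python3 -c "
from h import *
print(manip.sense()['contact_force'])"
```

```text
t: 14.92
ee_pos: [0.5472, 0.2148, 0.1078]
orientation: [-1.07, 1.404, -1.404]
contact_force: [0.3, -0.5, -0.1]
opening: 0.0
[ 0.3409952  -0.48428444 -0.13715181]
```

```bash
python3 -m creep '[{"delta_rot":[0,0,0],"xyz":[0.1,0.3,0],"grip":1},{"delta_rot":[0,0,0],"xyz":[0.1,0.5,0],"grip":1},{"delta_rot":[0,0,0],"xyz":[0.1,0.65,0],"grip":1},{"delta_rot":[0,0,0],"xyz":[0.1,0.75,0],"grip":1},{"delta_rot":[0,0,0],"xyz":[0.1,0.75,0],"grip":1},{"delta_rot":[0,0,0],"xyz":[0.1,0.75,0],"grip":1}]'; python3 -c "
from h import *
print(manip.sense()['contact_force'])"
```

```text
t: 15.68
ee_pos: [0.5469, 0.2138, 0.1021]
orientation: [-1.07, 1.404, -1.404]
contact_force: [-2.7, -1.5, 10.0]
opening: 0.0002
[-2.66517103 -1.47229727 10.0090416 ]
```

```bash
python3 -m creep '[{"delta_rot":[0,0,0],"xyz":[0,0,0],"grip":1},{"delta_rot":[0,0,0],"xyz":[0,0,0],"grip":1},{"delta_rot":[0,0,0],"xyz":[0,0,0],"grip":1},{"delta_rot":[0,0,0],"xyz":[0,0,0],"grip":1},{"delta_rot":[0,0,0],"xyz":[0,0,0],"grip":1},{"delta_rot":[0,0,0],"xyz":[0,0,0],"grip":1},{"delta_rot":[0,0,0],"xyz":[0,0,0],"grip":1},{"delta_rot":[0,0,0],"xyz":[0,0,0],"grip":1},{"delta_rot":[0,0,0],"xyz":[0,0,0],"grip":1}]'; python3 - <<'E'
from h import *
s=manip.sense();print(s["ee_pos"],s["contact_force"])
r=bubble("m");print(analyse(r));print(manip.sense()["contact_force"])
t=manip.read_camera("top");cv2.imwrite("pics/m_top.png",t[:,:,::-1]);print(manip.sense()["contact_force"])
E
```

```text
t: 16.8
ee_pos: [0.5469, 0.2137, 0.102]
orientation: [-1.07, 1.404, -1.404]
contact_force: [-2.7, -0.9, 9.5]
opening: 0.0002
[0.54691984 0.21374705 0.10203263] [-2.7191744  -0.9098926   9.46785276]
{'cx': 232, 'green': (102, 678), 'bub': (334, 451, np.float64(0.75)), 'lines': [(105, 79), (171, 139), (222, 139), (296, 96), (391, 170), (497, 93), (582, 138)]}
[-2.3870281  -0.09663509  9.7578609 ]
[-3.47604475 -0.58760981  8.74044248]
```

View pics/m.png

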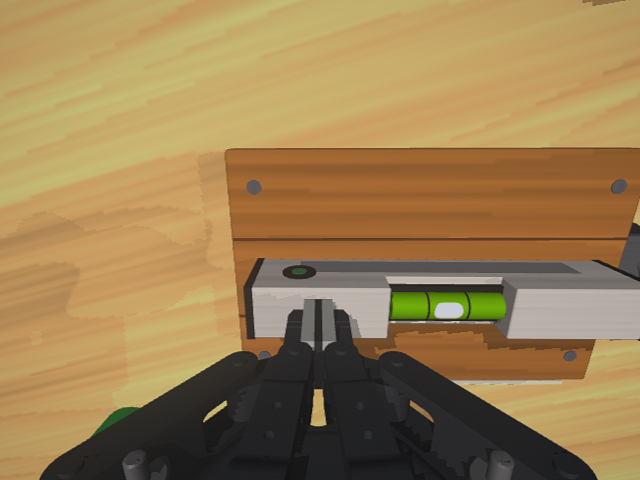

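View pics/m_r.png

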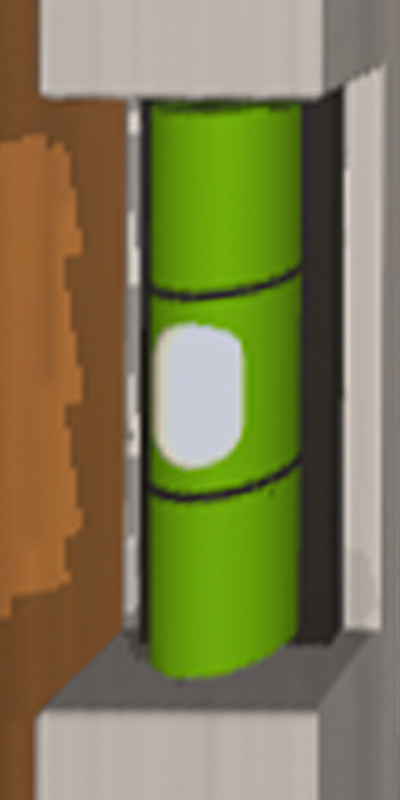

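View pics/m_top.png

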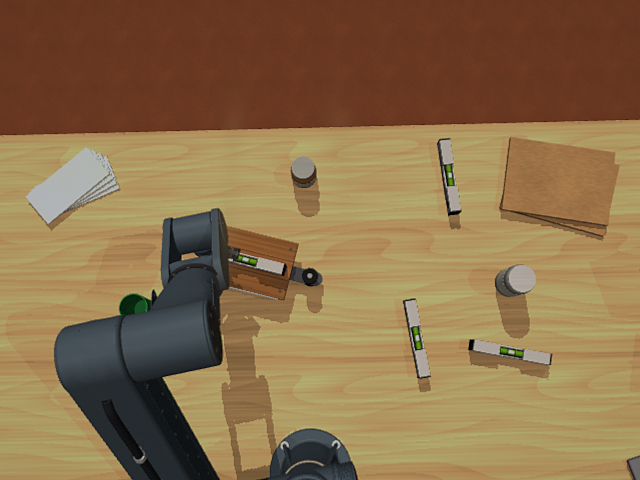

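```bash
python3 -m creep '[{"delta_rot":[0,0,0],"xyz":[0,0.01,0],"grip":1},{"delta_rot":[0,0,0],"xyz":[0,0.01,0],"grip":1},{"delta_rot":[0,0,0],"xyz":[0,0.01,0],"grip":1}]'; python3 - <<'E'
from h import *
s=manip.sense();print(s["t"],s["contact_force"])
print(manip.sign_off())
E
```

```text
t: 17.27
ee_pos: [0.5469, 0.2138, 0.102]
orientation: [-1.07, 1.404, -1.404]
contact_force: [-3.6, -0.3, 10.6]
opening: -0.0002
17.275 [-3.59103138 -0.28856664 10.64904396]
the job is handed in; nothing more can be done
None
```

The level is on the shelf, the bubble is centred, and I handed the job in at 17.3 s while still pressing with about 10 N.

- **Placing:** I took the leftmost of the four levels, stood it lengthwise on the middle of the board and let go. The bubble then read about 11.5 mm towards the +y end.
- **Levelling:** I turned the knob about 137° clockwise in one grip and released it. The bubble then read about +0.3 mm from the middle of the two lines.
- **Pressing:** I pressed with the shut fingers on the level's flat face at the +y end. The last readings were between 8.7 and 10.6 N downward, with about 3 N of sideways force. After about 1.5 s of pressing, the bubble still read about +0.3 mm (both readings taken from the picture, lines to bubble). I then pressed 0.1 mm deeper and took no further picture.
- **Bystanders:** In the last top picture the jar, tin and beaker looked to be in their starting places. The arm covers part of the beaker's surroundings there, and I judged this by eye.
- **Reading that disagreed:** My automatic bubble readout gave about +0.75 mm because it takes the middle of the picture strip as zero. I trusted the measurement against the lines, and either value is within the 2.5 mm allowed.

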